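# Slide the cutting template home on the trimming jig

## Robot

A 7-joint arm with a two-finger parallel gripper is mounted at the origin on a cart in front of the work surface, level with it; the furniture and walls round the work are solid. World frame = base frame: x ahead of the robot, y to its left, z up, the work surface at z = 0. Lengths are in m, angles in degrees, forces in N, time in s.
With the tool pointing down it reaches from about 0.35 to 0.775 m from the base axis. Payload 3.1 kg.
Tool frame: the origin (TCP) lies on the centre line of the jaws, within the pads' length; the fingertips stand 17 mm ahead of it and the grasp point (between the pads) lies 2 mm behind it (robot.tip_reach is the distance from the TCP to the fingertips, in m); z points along the fingers, y is the direction in which the jaws open and shut (so a half turn about z gives the same grasp; the last joint's range is limited). The gripper opens to 85 mm and grips with 20 to 120 N. Pads are 22 mm wide; open, the fingers measure 114 mm over their backs; the gripper's body (76 mm by 85 mm) begins 54 mm behind the grasp point. The pads swing forward as they close: fully open they stand 13 mm farther back than shut.
Start: joints at [-73.78, 17.813, 0.802, 86.603, -0.252, 75.585, -1.558], TCP at [0.175, 0.521, 0.248] pointing down, gripper open.
Joint ranges: [-154.91, 154.91], [-16.99, 109.72], [-72.82, 74.43], [7.12, 147.25], [-82.49, 262.49], [11.32, 116.49], [-174.64, 174.64]. Speed limits (degrees/s): [159.86, 159.86, 180, 180, 180, 180, 180].

## Interface

Orientations are given as [roll, pitch, yaw] about the fixed x, y, z axes, in that order (R = Rz(yaw) Ry(pitch) Rx(roll)).
In Python, from station import robot, fingers, vision, workorder, recognise gives the robot as it stands. Calls block until the motion is done:
- robot.move_to(position, orientation): joint-space move of the TCP to a pose.
- robot.line_to(position, orientation=None, velocity=0.15, f_stop=None): straight line of the TCP; orientation=None keeps the orientation; velocity is the mean speed in m/s. With f_stop (N) it stops when the force on the tool has changed by that much, and returns True; else False.
- robot.move_j(angles): joint-space move.
- fingers.gripper_to(opening, force=None): opening from 0.0 (shut) to 1.0 (fully open); force is the grip in N (None keeps the last); returns when the fingers have stopped.
- robot.pause(seconds).
- robot.inverse_kinematics(position, orientation): joint angles nearest the present ones, or None.
- vision.grab_frame(name): name is "side" or "top" or "wrist"; returns the picture (400x640x3 uint8, red, green, blue); there is no depth.
- vision.calibration(name): a dict with "mtx" (3x3 intrinsics, pixels), "extrinsics" (4x4, takes a point from world to camera coordinates); the wrist camera has in their place "T_tool_cam" (4x4, takes a point from camera to tool coordinates, whose origin is the TCP and whose axes are the flange's). Camera axes: x right, y up, looking along -z (the intrinsics and any distortion apply to the point x, -y, -z); pixel columns grow to the right and rows downward; lengths in m; the calibration is good to about 2 mm. A picture is of the moment at which its call begins: read the wrist's pose just before it. calibration takes no time and is no camera call.
A pose or a line that the arm cannot do raises robot.PlanningError and nothing moves.
- workorder.close_job(): hands the job in, once; it reports no verdict.
Trained networks look in the newest picture that a camera, given by its name, has taken for a name from the list of things; names that differ only in an ending like _2 or _b are one class to them, and where a whole thing is asked for, a point or a joint stands for the part that bears it (a point fixed in the world has none). Each returns a list of dicts, best first, with "p" (0 to 1); they miss things now and then, are a little off and sometimes report something else, mostly with a low value. They report only what shows in the picture. A call takes as long as a camera call.
- recognise(label, camera): "rect" ([centre column, centre row, width, height] in pixels, round what is visible of it).
Readings, each from a call of its own:
- robot.current_time_s(): time.
- robot.current_joint_positions(): joint angles.
- robot.current_dq(): joint speeds.
- robot.current_joint_torque(): joint torques, N m.
- robot.current_tool_pos(): TCP position.
- robot.current_eef_rot(): TCP orientation.
- robot.current_contact_force(): force on the tool from outside, world axes, zero at the start.
- robot.current_torque(): the same for the moment, N m.
- robot.current_finger_gap(): opening from 0.0 (shut) to 1.0 (fully open).
Only numpy, scipy, OpenCV 4.12 (cv2) and the standard library are available. Lean on these libraries where they do the work, as an engineer would, in place of code of your own. Each camera call takes 0.05 s, during which the arm holds its last target. There are 200 camera calls.

## Task

Fit the aluminium cutting template onto the trimming jig: bring it by its black grip to the open side of the jig, slide it in under the steel keeper bar across the tops of the two brass pins until its holes drop over them, and leave it lying flat on the bed, either way round. Do not shift the loose rubber off-cut that lies near the robot.

Things in the scene. Friction and masses are not known exactly. Their poses are not given: they have to be found in the camera images.
- template_grip (a point): Upright black grip, 60 mm long (x), 18 mm wide (y, pinch it across y), in the middle of the loose aluminium template plate (110 mm in x, 160 mm in y, 6 mm thick, 0.3 kg). This point is on the plate's centre axis, 28 mm above its underside; the grip rises from the plate's top to 50 mm above its underside. z up. At the start it lies flat on the worktop left of the jig.
- template_hole (a point): Mouth, on the plate's top face, of one of the template's two 13 mm through holes, at x = +22, y = +65 mm from the plate's centre axis; the other is opposite, at x = -22, y = -65 mm, so the template also fits turned by half a turn. The two rectangular windows (56 x 20 mm) beside the grip are for cutting only.
- jig_seat (a point): Seat centre of the fixed trimming jig: middle of the top face of its grey bed (140 mm in x, 190 mm in y), 18 mm above the worktop; a rubber blank lies in a pocket below the surface. x points away from the robot to the keeper bar, z up. Home, the template's centre axis is over this point, its x axis parallel to the jig's (either way round), its underside on the bed.
- jig_pin (a point): Top of one of the two upright brass pins, 10 mm above the bed, at x = +22, y = +65 mm from the seat centre; the other is at x = -22, y = -65 mm. 10 mm diameter, tapering over the upper 4.5 mm to 6 mm.
- jig_keeper (a point): Middle of the lower near edge of the steel keeper bar over the far side of the bed: 43 mm in +x from the seat centre, 24 mm above the bed. The bar is 190 mm long (y) and 9 mm thick; 15 mm behind this edge stands the wall that carries it. The plate goes in below the bar, sliding along the jig's +x over the pins; home, its far edge is 12 mm under the bar, 3 mm from the wall.
- offcut: Bystander: loose flat grey-black rubber off-cut, white with talc, about 81 x 123 x 13 mm, lying on the worktop near the robot, left of the two spanners. Origin at the centre of its underside.

How it is judged (in metres and radians):
At the end, for the whole second after the job is handed in: The template lies at rest, flat on the jig's bed (within 2 mm of fully down, level within 0.03 rad), with both holes over the pins: its centre within 4 mm of the seat centre and its x axis within 0.06 rad of the jig's, either way round (horizontal distance between template_grip and jig_seat below 0.004 m and z of template_grip in the frame of jig_seat below 0.03 m and angle between the x axis of template_grip and the x axis of jig_seat, either way round below 0.06 rad and angle between template_grip's own z axis and vertical below 0.03 rad and linear speed of template below 0.01 m/s); the robot touches nothing.
It fails at once if the loose rubber off-cut is shifted by more than 20 mm (distance of offcut from where it was at the start of the episode above 0.02 m).
It also fails if it takes over 40 s, if anything falls off the work surface, if the arm or the gripper's body presses on something with over 40 N, if the wrist force passes 120 N, or if a joint passes its speed limit or range.

## Working session

There is one attempt and no reset: what is moved stays moved. The work goes in short steps, each a Python script; the robot and the scene stay as the last script left them, time stands still between calls to the robot, and variables do not carry over. Pictures are saved under pics/ and viewed, about 8 in all and at most 12, crops included, and the job is handed in when it is done.

```bash
mkdir -p pics; ls; python3 - <<'E'
from station import robot, fingers, vision, workorder, recognise
import cv2,numpy as np
np.set_printoptions(precision=4,suppress=True)
for c in("top","side"):
    im=vision.grab_frame(c); cv2.imwrite(f"pics/{c}0.png",im[:,:,::-1])
    k=vision.calibration(c); print(c,k)
    for l in("template_grip","template_hole","jig_seat","jig_pin","jig_keeper","offcut"):
        print(l,[(np.round(d["rect"],1),round(d["p"],2)) for d in recognise(l,c)[:3]])
print(vision.calibration("wrist"))
print(robot.current_time_s(),robot.current_tool_pos(),robot.current_eef_rot())
E
```

```text
pics
top {'mtx': array([[517.7786,   0.    , 317.4462],
       [  0.    , 517.7786, 183.0599],
       [  0.    ,   0.    ,   1.    ]]), 'extrinsics': array([[-0.0288, -0.9996, -0.0027,  0.1862],
       [ 0.9895, -0.0289,  0.1415, -0.4835],
       [-0.1415,  0.0014,  0.9899, -1.2366],
       [ 0.    ,  0.    ,  0.    ,  1.    ]])}
template_grip [(array([267.6, 176.8,  66.9,  54.8]), 0.63)]
template_hole [(array([267.2, 177.1,  67.8,  48.9]), 0.94)]
jig_seat [(array([394.4, 152.1,  89.9,  79.9]), 0.96)]
jig_pin [(array([397. , 152.5,  84.8,  77.2]), 0.89)]
jig_keeper [(array([397.2, 151.8,  89.2,  80. ]), 0.64)]
offcut [(array([293. , 252.8,  45.8,  38.3]), 0.64)]
side {'mtx': array([[474.119 ,   0.    , 317.5038],
       [  0.    , 474.119 , 197.5054],
       [  0.    ,   0.    ,   1.    ]]), 'extrinsics': array([[ 0.8586, -0.5126, -0.0067, -0.3353],
       [ 0.2206,  0.3577,  0.9074, -0.1977],
       [-0.4628, -0.7806,  0.4202, -0.7033],
       [ 0.    ,  0.    ,  0.    ,  1.    ]])}
template_grip [(array([299.8, 185.2,  60.2,  37. ]), 0.61)]
template_hole [(array([300.2, 185.2,  59.2,  38.5]), 0.77)]
jig_seat [(array([399.5, 227.6, 121.3,  65.5]), 0.58)]
jig_pin [(array([404.6, 226.4, 121.1,  66.4]), 0.71)]
jig_keeper [(array([401.9, 226.2, 122.6,  70. ]), 0.81)]
offcut [(array([235.9, 211.9,  33.3,  28. ]), 0.91)]
{'mtx': array([[306.3974,   0.    , 321.1838],
       [  0.    , 306.3974, 201.5235],
       [  0.    ,   0.    ,   1.    ]]), 'T_tool_cam': array([[ 0.0001,  0.952 ,  0.3062,  0.0798],
       [ 1.    , -0.0005,  0.0011, -0.0003],
       [ 0.0012,  0.3062, -0.952 , -0.1261],
       [ 0.    ,  0.    ,  0.    ,  1.    ]])}
0.7 [0.1755 0.5213 0.2483] [179.9953   0.0006 161.3899]
```

```bash
cat > h.py <<'E'
from station import robot, fingers, vision, workorder, recognise
import cv2,numpy as np
from scipy.spatial.transform import Rotation as Rn
np.set_printoptions(precision=4,suppress=True)
def wristpose():
    T=np.eye(4);T[:3,3]=robot.current_tool_pos();T[:3,:3]=Rn.from_euler('xyz',robot.current_eef_rot(),degrees=True).as_matrix();return T
def cam(name,Tt=None):
    k=vision.calibration(name)
    return k["mtx"],(k["extrinsics"] if Tt is None else np.linalg.inv(Tt@k["T_tool_cam"]))
def proj(P,K,E):
    p=np.atleast_2d(P)@E[:3,:3].T+E[:3,3]; p=p*[1,-1,-1]; q=p@K.T; return q[:,:2]/q[:,2:]
def unproj(uv,z,K,E):
    uv=np.atleast_2d(uv).astype(float)
    d=np.c_[uv,np.ones(len(uv))]@np.linalg.inv(K).T*[1,-1,-1]@E[:3,:3]
    c=-E[:3,:3].T@E[:3,3]; return c+d*((z-c[2])/d[:,2])[:,None]
E
python3 - <<'E'
from h import *
K,E=cam("top")
print(unproj([[267.4,177],[394.4,152.1],[293,252.8]],0.02,K,E))
K,E=cam("side")
print(unproj([[300,185],[400,227],[236,212]],0.02,K,E))
im=cv2.imread("pics/top0.png")[95:295,200:467]
cv2.imwrite("pics/topc.png",cv2.resize(im,None,fx=3,fy=3,interpolation=cv2.INTER_CUBIC))
E
```

```text
[[ 0.5096  0.2962  0.02  ]
 [ 0.5634 -0.0227  0.02  ]
 [ 0.3209  0.2366  0.02  ]]
[[ 0.5054  0.2745  0.02  ]
 [ 0.573  -0.0162  0.02  ]
 [ 0.3185  0.2189  0.02  ]]
```

View pics/topc.png

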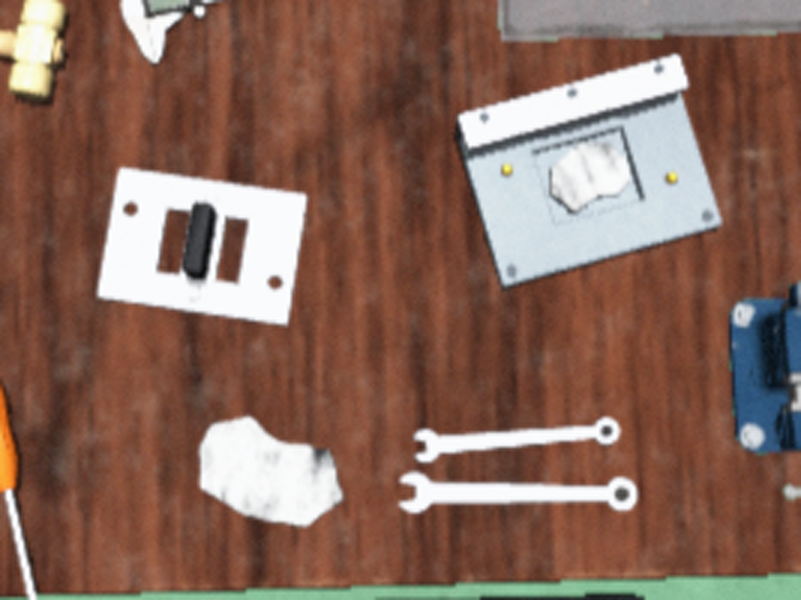

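View pics/side0.png

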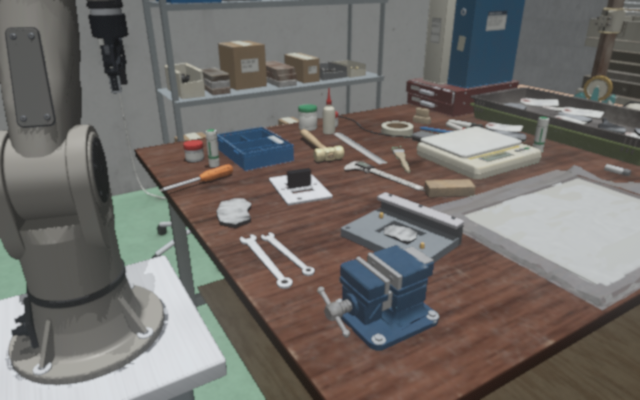

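```bash
python3 - <<'E'
from h import *
K,E=cam("top")
f=lambda a:(np.array(a)+.5)/3-.5+[200,95]
h=unproj(f([[131,208],[275,282]]),.006,K,E); p=unproj(f([[507,169],[671,178]]),.028,K,E)
for n,q in(("tmpl",h),("jig",p)):
    d=q[0]-q[1]; print(n,q[:,:2],q.mean(0),np.hypot(*d[:2]),np.degrees(np.arctan2(d[1],d[0]))-np.degrees(np.arctan2(65,22)))
    a=np.degrees(np.arctan2(d[1],d[0]))-np.degrees(np.arctan2(65,22)); c=q.mean(0)
    for b in(0,180):
        for z in(.03,.15): print(b,z,robot.inverse_kinematics([c[0],c[1],z],[180,0,a+b]))
E
```

```text
tmpl [[0.5468 0.3578]
 [0.4805 0.238 ]] [0.5137 0.2979 0.006 ] 0.13696296806140829 -10.273933462985553
0 0.03 [ -55.5539   38.4793   34.9735   95.377   -25.9894   54.4803 -111.3087]
0 0.15 [ -57.0753   30.2989   37.2074   88.8838  -19.302    67.3611 -116.4251]
180 0.03 [-39.1741  34.6844  10.5897  94.6873  -7.6964  51.3407  54.1175]
180 0.15 [-39.9471  26.9783  11.6649  88.1658  -5.7876  65.4472  52.6156]
jig [[ 0.5665  0.0424]
 [ 0.5549 -0.0932]] [ 0.5607 -0.0254  0.028 ] 0.13600976883305366 13.813869016913898
0 0.03 [-28.3332  37.2155  41.5377 101.0125 -29.9797  53.3802 -50.3276]
0 0.15 [-31.514   28.5687  45.7391  94.5174 -21.9635  66.3034 -56.4687]
180 0.03 [-21.3084  34.3238  30.8779 100.7486 -21.8655  50.9882 122.9642]
180 0.15 [-25.1361  26.1766  35.9308  94.2883 -16.6023  64.9564 118.91  ]
```

```bash
python3 - <<'E'
from h import *
import pickle
out={}
for n,p,a in(("jig",[.5607,-.0254,.18],193.8),("tmpl",[.5137,.2979,.16],169.7)):
    robot.move_to(p,[180,0,a]); robot.pause(.3)
    T=wristpose(); im=vision.grab_frame("wrist"); cv2.imwrite(f"pics/w_{n}.png",im[:,:,::-1]); out[n]=T
    print(n,T,robot.current_time_s())
pickle.dump(out,open("poses.pkl","wb"))
a,b=[cv2.imread(f"pics/w_{n}.png") for n in("jig","tmpl")]
cv2.imwrite("pics/both.png",np.vstack([a[50:350,],b[50:350]]))
E
```

```text
jig [[-0.9709 -0.2393 -0.      0.5607]
 [-0.2393  0.9709  0.0001 -0.0249]
 [-0.      0.0001 -1.      0.18  ]
 [ 0.      0.      0.      1.    ]] 3.4417
tmpl [[-0.9835  0.1807  0.0003  0.5143]
 [ 0.1807  0.9835  0.      0.2968]
 [-0.0003  0.0001 -1.      0.1602]
 [ 0.      0.      0.      1.    ]] 5.0333
```

View pics/both.png

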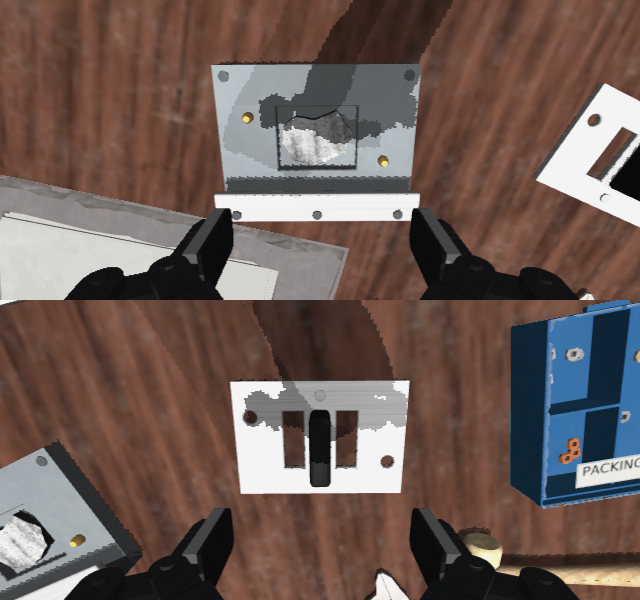

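```bash
python3 - <<'E'
from h import *
a,b=[cv2.imread(f"pics/w_{n}.png") for n in("jig","tmpl")]
def z(i,u,v): return cv2.resize(i[v-12:v+13,u-12:u+13],None,fx=11,fy=11,interpolation=cv2.INTER_NEAREST)
cv2.imwrite("pics/z.png",np.vstack([np.hstack([z(a,247,168),z(a,383,211)]),np.hstack([z(b,250,167),z(b,387,212)])]))
hsv=cv2.cvtColor(a,cv2.COLOR_BGR2HSV); m=((hsv[...,0]>15)&(hsv[...,0]<35)&(hsv[...,1]>110)).astype(np.uint8); m[:,:200]=0;m[:,430:]=0;m[260:]=0
n,l,s,c=cv2.connectedComponentsWithStats(m); print([(s[i],c[i]) for i in range(1,n) if s[i,4]>20])
# plate white outline
g=cv2.inRange(b,(120,120,120),(255,255,255)); g[:, :200]=0; g[:,430:]=0; g[:100]=0; g[260:]=0
cs=max(cv2.findContours(g,0,2)[0],key=cv2.contourArea); print(cv2.approxPolyDP(cs,6,True)[:,0].tolist())
E
```

```text
[(array([242, 163,  11,  10,  87], dtype=int32), array([247.2529, 167.3793])), (array([378, 206,  10,  10,  76], dtype=int32), array([382.6974, 210.6316]))]
[[409, 131], [230, 132], [240, 242], [400, 242]]
```

View pics/z.png

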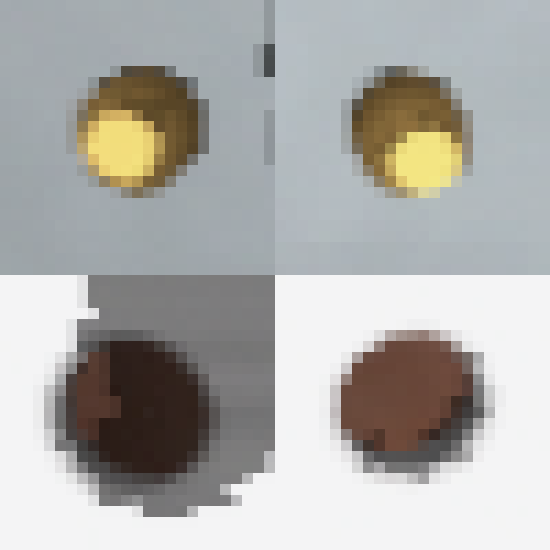

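```bash
python3 - <<'E'
from h import *
import pickle
P=pickle.load(open("poses.pkl","rb"))
for n,uv,z in(("jig",[[245.6,168.9],[384.1,213.2]],.028),("tmpl",[[249.5,167.3],[386.9,211]],.006)):
    K,E=cam("wrist",P[n]); q=unproj(uv,z,K,E); d=q[1]-q[0]
    # which is +x+y
    a=np.degrees(np.arctan2(d[1],d[0])-np.arctan2(65,22)); print(n,q,q.mean(0),np.hypot(*d[:2]),a)
    if n=="tmpl":
        c=unproj([[409,131],[230,131.5],[240,242],[400,242]],.006,K,E); e=(c[0]+c[3]-c[1]-c[2])/2
        print(c.mean(0),np.hypot(*e[:2]),np.degrees(np.arctan2(-e[0],e[1])))
E
```

```text
jig [[ 0.5562 -0.0983  0.028 ]
 [ 0.5671  0.0387  0.028 ]] [ 0.5616 -0.0298  0.028 ] 0.13742535186151436 14.147610284799384
tmpl [[0.4795 0.2351 0.006 ]
 [0.5453 0.3555 0.006 ]] [0.5124 0.2953 0.006 ] 0.1371735844887368 -9.959029281722396
[0.5126 0.2953 0.006 ] 0.16037174080504518 -10.307674846451885
```

```bash
python3 - <<'E'
from h import *
fingers.gripper_to(.6)
o=[180,0,169.85]
robot.move_to([.5125,.2955,.09],o)
print(robot.line_to([.5125,.2955,.028],o,velocity=.08,f_stop=15))
fingers.gripper_to(0,force=80); print(robot.current_finger_gap(),robot.current_contact_force(),robot.current_tool_pos())
robot.line_to([.5125,.2955,.1],o,velocity=.1); robot.pause(.3)
T=wristpose(); im=vision.grab_frame("wrist"); cv2.imwrite("pics/held.png",im[:,:,::-1]); np.save("held.npy",T)
print(T[:3,3],robot.current_eef_rot(),robot.current_finger_gap(),robot.current_contact_force(),robot.current_time_s())
K,E=cam("wrist",T)
a=np.radians(-10.15);c,s=np.cos(a),np.sin(a)
for x,y in((22,65),(-22,-65)): print(proj([.5125+(c*x-s*y)/1e3,.2955+(s*x+c*y)/1e3,T[2,3]-.022],K,E))
E
```

```text
False
0.2008007661604477 [-0.0578  0.5644  2.0526] [0.5131 0.2958 0.0287]
[0.5122 0.2953 0.0995] [-179.9662   -0.0286  169.8488] 0.20290733875178762 [ 0.2385  0.1737 -2.6762] 8.3917
[[437.8292 294.0223]]
[[196.8424 220.7413]]
```

View pics/held.png

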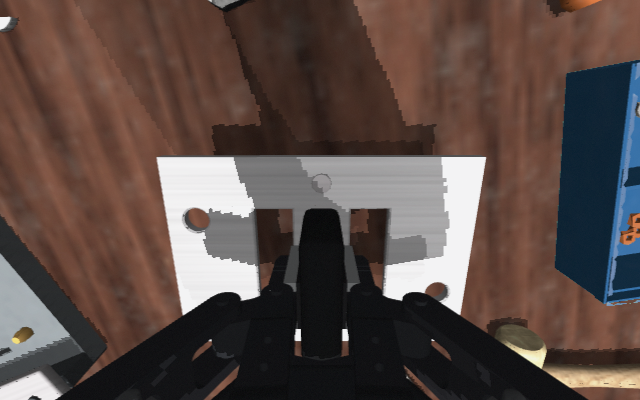

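```bash
cat >> h.py <<'E'
def zoom(im,pts,name,r=14,f=9):
    cv2.imwrite(name,np.hstack([cv2.resize(im[v-r:v+r+1,u-r:u+r+1],None,fx=f,fy=f,interpolation=cv2.INTER_NEAREST) for u,v in pts]))
E
python3 - <<'E'
from h import *
from scipy.optimize import least_squares
im=cv2.imread("pics/held.png"); zoom(im,[(197,220),(437,292),(157,158)],"pics/z2.png")
g=im.mean(2)
# front edge rows at several columns; left edge cols at several rows; right edge
def cross(p):
    t=100; i=np.where((p[:-1]-t)*(p[1:]-t)<0)[0][0]; return i+(t-p[i])/(p[i+1]-p[i])
F=[(u,145+cross(g[145:175,u])) for u in(170,190,210,225)]
L=[(140+cross(g[v,140:195]),v) for v in(170,190,240,260,280,300)]
R=[(500-cross(g[v,500:445:-1]),v) for v in(170,190,240,260,280)]
T=np.load("held.npy"); K,E=cam("wrist",T)
def res(p):
    z=T[2,3]-.022+p[3]
    a=np.radians(p[2]);Rm=np.array([[np.cos(a),-np.sin(a)],[np.sin(a),np.cos(a)]])
    f=lambda q:(unproj(q,z,K,E)[:,:2]-p[:2])@Rm
    return np.r_[f(F)[:,0]+.055,f(L)[:,1]+.080,f(R)[:,1]-.080]*1e3
s=least_squares(res,[.5125,.2955,-10.15,0],x_scale=[.001,.001,.1,.001]);print(s.x,s.fun)
print("tool",T[:2,3])
E
```

```text
[  0.5123   0.293  -11.5166   0.0034] [  0.333    0.1     -0.1304  -0.3026   2.0924   2.3104   2.849  -12.9025
   3.3434   3.6237  -1.0013  -0.7995  -0.0431   0.2092   0.3183]
tool [0.5122 0.2953]
```

View pics/z2.png

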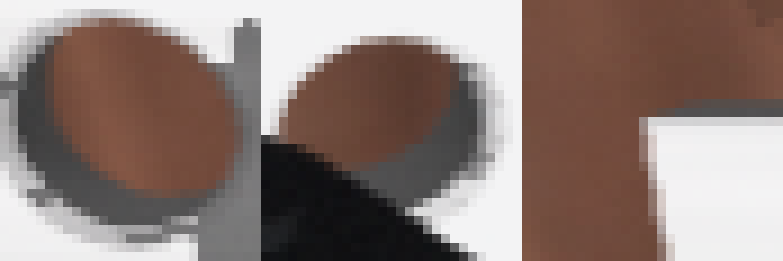

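```bash
python3 - <<'E'
from h import *
from scipy.optimize import least_squares
g=cv2.imread("pics/held.png").mean(2)
def cross(p):
    t=120; i=np.where((p[:-1]-t)*(p[1:]-t)<0)[0][0]; return i+(t-p[i])/(p[i+1]-p[i])
F=[(u,145+cross(g[145:175,u])) for u in(170,190,210,225)]
L=[(150+cross(g[v,150:195]),v) for v in(170,190,210,230,240,270,280)]
R=[(500-cross(g[v,500:445:-1]),v) for v in(170,190,240,260,280)]
H=[(194.5,219)] 
T=np.load("held.npy"); K,E=cam("wrist",T)
def res(p):
    z=T[2,3]-.022+p[3]
    a=np.radians(p[2]);Rm=np.array([[np.cos(a),-np.sin(a)],[np.sin(a),np.cos(a)]])
    f=lambda q:(unproj(q,z,K,E)[:,:2]-p[:2])@Rm
    return np.r_[f(F)[:,0]+.055,f(L)[:,1]+.080,f(R)[:,1]-.080]*1e3
s=least_squares(res,[.5125,.2955,-10.15,0],x_scale=[.001,.001,.1,.001],loss="soft_l1",f_scale=.3);print(s.x,res(s.x))
a=np.radians(s.x[2])
d=T[:2,3]-s.x[:2]; print("TCP in template frame mm",1e3*np.array([np.cos(a)*d[0]+np.sin(a)*d[1],-np.sin(a)*d[0]+np.cos(a)*d[1]]))
for x,y in((22,65),(-22,-65)): print(proj([s.x[0]+(np.cos(a)*x-np.sin(a)*y)/1e3,s.x[1]+(np.sin(a)*x+np.cos(a)*y)/1e3,T[2,3]-.022+s.x[3]],K,E))
E
```

```text
[  0.5118   0.2948 -10.1931   0.0004] [ 0.0182  0.0036 -0.007  -0.0148 -0.021   0.0309 -0.0066  0.016  -0.0079
 -0.0036 -0.0075 -0.0484  0.0188  0.1309 -0.0588 -0.0337]
TCP in template frame mm [0.2362 0.5931]
[[436.6901 293.6709]]
[[194.9168 219.9617]]
```

```bash
cat >> h.py <<'E'
YAW=14.15; J=np.array([.5616,-.0298])
def tgt(x,y=0,z=.06):
    a=np.radians(YAW);R=np.array([[np.cos(a),-np.sin(a)],[np.sin(a),np.cos(a)]])
    return [*(J+R@[x+.00024,y+.00059]),z]
O=[180,0,194.19]
def snap(n,pts=None):
    T=wristpose(); im=cv2.cvtColor(vision.grab_frame("wrist"),cv2.COLOR_RGB2BGR); cv2.imwrite(f"pics/{n}.png",im); np.save(n+".npy",T)
    print(T[:3,3],robot.current_eef_rot(),robot.current_finger_gap(),robot.current_contact_force(),robot.current_time_s()); return im
E
python3 - <<'E'
from h import *
robot.move_to(tgt(-.075,z=.11),O)
print(robot.line_to(tgt(-.075),O,velocity=.1,f_stop=10)); robot.pause(.2)
print(robot.current_tool_pos(),tgt(-.075),robot.current_contact_force())
print(robot.line_to(tgt(0),O,velocity=.06,f_stop=10)); robot.pause(.3)
im=snap("home"); print(tgt(0))
a=cv2.resize(im[130:340,130:510],None,fx=2,fy=2,interpolation=cv2.INTER_CUBIC); cv2.imwrite("pics/home2.png",a)
E
```

```text
False
[ 0.4897 -0.0476  0.0608] [np.float64(0.4889640571245496), np.float64(-0.04750382734310042), 0.06] [ 0.4347 -0.5529 -2.443 ]
False
[ 0.5616 -0.0292  0.06  ] [ 179.9957   -0.0009 -165.8113] 0.20061949719300937 [-0.5697 -0.5763 -3.0254] 12.2917
[np.float64(0.5616884860102034), np.float64(-0.02916923044937293), 0.06]
```

View pics/home2.png

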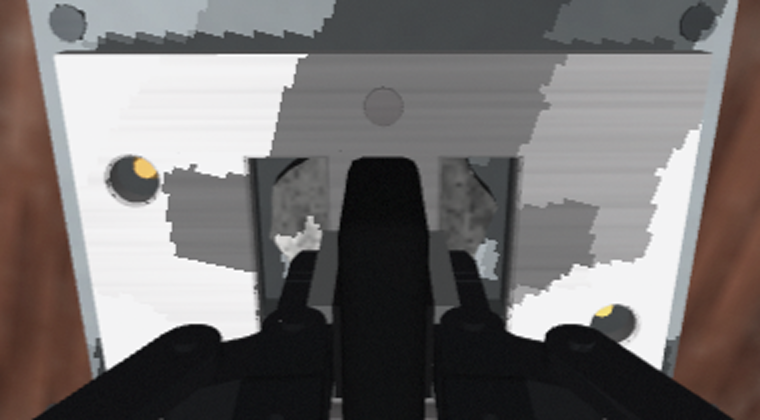

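```bash
python3 - <<'E'
from h import *
im=cv2.imread("pics/home.png"); T=np.load("home.npy"); K,E=cam("wrist",T)
hsv=cv2.cvtColor(im,cv2.COLOR_BGR2HSV); m=((hsv[...,0]>12)&(hsv[...,0]<38)&(hsv[...,1]>90)&(hsv[...,2]>120)).astype(np.uint8)
n,l,s,c=cv2.connectedComponentsWithStats(m)
print([(s[i],c[i]) for i in range(1,n) if s[i,4]>4 and 150<s[i,0]<470 and 150<s[i,1]<310])
a=np.radians(YAW);R=np.array([[np.cos(a),-np.sin(a)],[np.sin(a),np.cos(a)]])
for p in((22,65),(-22,-65)):
    q=J+R@(np.array(p)/1e3); print(p,"pin exp",proj([*q,.028],K,E),"hole exp",proj([*q,.038],K,E))
    th=np.linspace(0,6.28,60)
    for rad,z,col in((.003,.028,(0,0,255)),(.0065,.038,(0,255,0))):
        u=proj(np.c_[q[0]+rad*np.cos(th),q[1]+rad*np.sin(th),0*th+z],K,E)
        if rad==.003: A=u
        else: B=u
    for u,col in((A,(0,0,255)),(B,(0,255,0))): 
        globals().setdefault("ov",[]).append((u,col))
r=16;f=12;tiles=[]
for u0,v0 in((197,219),(437,292)):
    t=cv2.resize(im[v0-r:v0+r+1,u0-r:u0+r+1],None,fx=f,fy=f,interpolation=cv2.INTER_NEAREST)
    for u,col in ov: cv2.polylines(t,[np.int32((u-[u0-r,v0-r]+.5)*f)],True,col,1)
    tiles.append(t)
cv2.imwrite("pics/z3.png",np.hstack(tiles))
E
```

```text
[(array([197, 209,  12,  10,  85], dtype=int32), array([201.6824, 213.9765])), (array([428, 283,   9,   6,  27], dtype=int32), array([432.2963, 285.4444]))]
(22, 65) pin exp [[429.327  283.3904]] hole exp [[435.2976 293.3619]]
(-22, -65) pin exp [[201.1881 213.3864]] hole exp [[193.9736 219.9983]]
```

View pics/z3.png

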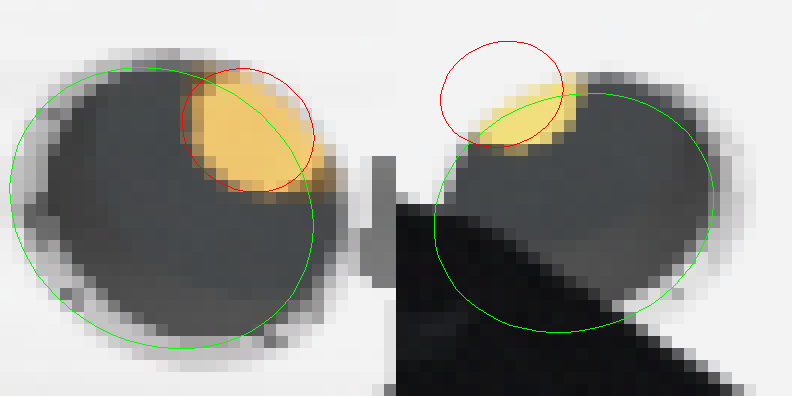

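Pin tops show inside both holes, about 0.5 mm off centre, so I'll correct by -0.4 mm in y and lower.

```bash
python3 - <<'E'
from h import *
robot.line_to(tgt(0,-.0004),O,velocity=.02)
print(robot.line_to(tgt(0,-.0004,.0455),O,velocity=.02,f_stop=10)); robot.pause(.2)
im=snap("down")
cv2.imwrite("pics/down2.png",cv2.resize(im[130:340,130:510],None,fx=2,fy=2,interpolation=cv2.INTER_CUBIC))
E
```

```text
True
[ 0.5616 -0.0295  0.0467] [ 179.9751   -0.0378 -165.8021] 0.20137591637607685 [ 0.1049 -0.0152  5.1923] 13.4417
```

View pics/down2.png

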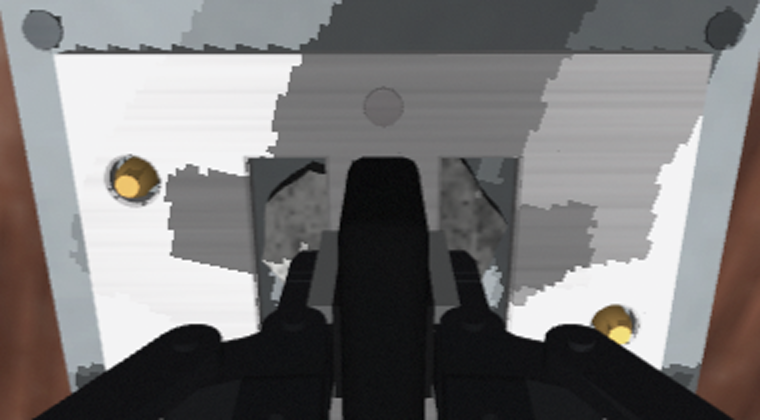

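Both pins stand up through the holes, and the TCP height of 46.7 mm matches a fully seated plate. I'll release, retreat and check.

```bash
python3 - <<'E'
from h import *
fingers.gripper_to(.45); robot.pause(.2)
robot.line_to(tgt(0,-.0004,.12),O,velocity=.08)
robot.line_to(tgt(0,0,.18),O); robot.pause(.3)
a=snap("end")
b=vision.grab_frame("top")[:,:,::-1]; print(recognise("offcut","top")[:1])
cv2.imwrite("pics/end2.png",np.vstack([a[60:330],cv2.resize(b[110:270,220:460],(640,427))[:320]]))
E
```

```text
[ 0.5611 -0.0291  0.179 ] [ 179.984    -0.0817 -165.8145] 0.4492937116441401 [-0.1614 -0.0596 -0.7328] 15.9667
[{'rect': [292.6, 253.4, 49.1, 38.0], 'p': 0.58}]
```

View pics/end2.png

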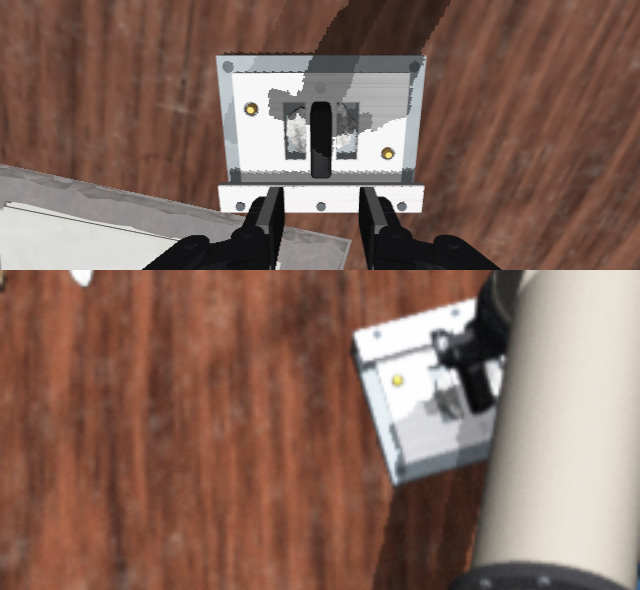

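```bash
python3 -c "
from h import *
workorder.close_job()"
```

```text
the job is handed in; nothing more can be done
```

The template is on the jig and the job is handed in. I gripped it by the black grip, slid it in level under the keeper bar, lowered it over both pins, let go and backed off. The last check was at about 16 s on the robot's clock. No verdict comes back, so these are my own last checks:

- **Seating:** with the gripper still holding the plate, the TCP stopped at z = 46.7 mm, against about 46.5 mm for a plate flat on the bed. The last wrist picture shows it lying flat, with a pin standing through each hole and its far edge under the bar.
- **Forces:** lowering ended at the 10 N contact stop I had set. After backing off, the tool force was close to zero and the gripper was clear.
- **Off-cut:** the network found it at pixel (292.6, 253.4), against (293.0, 252.8) at the start, so it has not moved.
- **Disagreement:** the top and wrist cameras differed by 3–5 mm on where the template and jig were. I used the wrist camera for both. With the plate over the pins, the wrist view showed it about 0.5 mm off, so I corrected 0.4 mm before lowering.

I did not measure the template's final centre and angle after letting go. I judged them from the pins showing through both holes.

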